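# Roll the six-sided desk timer to its orange flat, dock it and start it

### The arm

A 7-joint arm with a two-finger parallel gripper is mounted at the origin on a cart in front of the work surface, level with it; the furniture and walls round the work are solid. World frame = base frame: x ahead of the robot, y to its left, z up, the work surface at z = 0. Lengths are in mm, angles in degrees, forces in N, time in s.
With the tool pointing down it reaches from about 425 to 875 mm from the base axis. Payload 8.4 kg.
Tool frame: the origin (TCP) lies at the centre of the arm's flange, where the gripper is bolted on; the fingertips stand 173 mm ahead of it and the grasp point (between the pads) lies 155 mm ahead of it; z points along the fingers, y is the line along which they close (so a half turn about z gives the same grasp; the last joint's range is limited). The gripper opens to 85 mm and grips with 20 to 120 N. Pads are 22 mm wide; open, the fingers measure 114 mm over their backs; the gripper's body (76 mm by 85 mm) begins 54 mm behind the grasp point. The pads swing forward as they close: fully open they stand 13 mm farther back than shut.
Start: joints at [-75.527, 19.091, 2.286, 83.961, -0.768, 76.965, -3.352], TCP at [223.986, 610.167, 404.708] pointing down, gripper open.
Joint ranges: [-147.57, 147.57], [-21.85, 119.76], [-74.77, 79.35], [14.55, 137.4], [-85.83, 265.84], [4.83, 119.75], [-152.11, 152.11]. Speed limits (degrees/s): [127.2, 127.2, 159.86, 159.86, 180, 180, 180].

### API

Orientations are given as a 3x3 rotation matrix whose columns are the frame's x, y, z axes.
In Python, from station import ctrl gives the robot as it stands.
- The arm moves only by the shell command python3 drive.py FILE [FORCE], which reads ROWS from the file FILE. ROWS is a JSON list of rows, 1 to 12 of them, each of 7 numbers: dx, dy, dz in parts of the range, where 1.0 means 0.75 m, then a rotation vector rx, ry, rz in parts of the range, where 1.0 means 90 degrees, then the opening from 0.0 (shut) to 1.0 (fully open); each row shifts and turns the commanded pose from where the row before left it, along the tool's axes as they then stand; what a row does not reach is not made up. A row lasts 1/12 s, in which the tool goes at most 41.7 mm and 7.16 degrees, less where a joint would pass 70% of its speed; a pose out of reach is approached as far as the arm can. The fingers move at their own pace and stop on an object; FORCE is the grip in N (left out, the last holds). Time passes only in rows, so rows that do not move let the fingers close. It prints the time, the measured TCP pose, the force, the opening and the grip force at its end. Input that does not fit is refused with a message, and nothing moves.
- ctrl.get_obs(): the state, without advancing time (a new reading comes with each control period).
- ctrl.camera(name): name is "scene" or "top"; returns a dict with "color" (384x512x3 uint8, red, green, blue), "fx", "fy", "cx", "cy" (pixels), "rvec" (rotation vector, rad) and "tvec" (3), from world to camera coordinates, as OpenCV has them. Camera axes: x right, y down, z forward; pixel columns grow to the right and rows downward; lengths in mm; the calibration is good to about 2 mm. A picture is of the moment at which its call begins. There is no depth.
- ctrl.sign_off(): hands the job in; it is judged then, once.
The state is a dict: "time_s": time; "joints": joint angles; "joint_velocities": joint speeds; "effort": joint torques, N m; "tcp_pos": TCP position; "ee_rot": TCP orientation; "wrist_force": force on the tool from outside, world axes, zero at the start; "wrist_torque": the same for the moment, N m; "opening": opening from 0.0 (shut) to 1.0 (fully open); "gripper_force": force on a finger pad.
Only numpy, scipy, OpenCV 4.12 (cv2) and the standard library are available. Lean on these libraries where they do the work, as an engineer would, in place of code of your own. Each camera call takes 0.05 s, during which the arm holds its last target. There are 200 camera calls.

### The job

Start a focus session: roll the six-sided desk timer over until its orange flat faces straight up, and seat it that way in its cradle, fully down and centred lengthwise. Then press the cradle's red start button all the way down and let it spring back. Set the timer down rather than dropping it, and leave the calculator, the marker and the roll of tape where they are.

Things in the scene. Friction and masses are not known exactly. Their poses are not given: they have to be found in the camera images.
- timer: White hexagonal prism, about 0.19 kg, 66 mm long, 56 mm across flats, 65 across corners; flats 32 mm wide, each with a coloured inlay (orange has one pip; others grey, blue, dark, green, light grey). Origin at its centre; x along its length, z = outward normal of the orange flat. Lies on a flat, 28 mm up, orange looking obliquely down: 120 degrees from up. Flat ends can be gripped.
- cradle: Fixed grey cradle, base 60 x 136 x 9 mm (y -94 to 42). Origin on the desk under the saddle's middle. The saddle, 44 mm long along x, is open at both ends: a level floor 14 mm up and two 60-degree flanks rising 16 mm that fit the timer's three lower flats with 1.2 mm play; its cheeks are 74 mm apart outside. It takes the timer either way round, so the ends overhang 11 mm. Button towards -y.
- seat (a point): Point in the cradle, 42 mm above the desk over the middle of the saddle, where the timer's centre is when seated; axes as the cradle's
- start (a joint): Red spring push button of the cradle, 24 mm across, moves straight down: 0 up, 0.005 m fully down; starts to yield at 1.5 N and takes 5 N to the bottom
- start_top (a point): Centre of the button's top, 29 mm above the desk when up, 68 mm from the saddle's middle
- calculator: White desk calculator, 118 x 72 x 13 mm, loose, a bystander; origin under its centre
- marker: Dark capped marker, 150 mm long, 17 mm thick, loose, a bystander; origin under its centre, lies along y
- tape_roll: Pink roll of paper tape, 47 mm across, 15 mm high, loose, a bystander; origin under its centre

How it is judged:
By the outcome, as a careful person would: the job done as asked, in the order asked, and still so for the second after the job is handed in, with the robot touching nothing.
It also fails if it takes over 67 s, if anything falls off the work surface, if the arm or the gripper's body presses on something with over 40 N, if the wrist force passes 120 N, or if a joint passes its speed limit or range.

## Working session

There is one attempt and no reset: what is moved stays moved. The work goes in short steps, Python scripts to look and compute and a shell command to move; the robot and the scene stay as the last step left them, time stands still between calls to the robot, and variables do not carry over. Pictures are saved under pics/ and viewed, at most 10 in all, crops included, and the job is handed in when it is done.

```bash
ls; mkdir -p pics; python3 - <<'E'
from station import ctrl
import cv2,numpy as np
for n in("scene","top"):
    c=ctrl.camera(n); cv2.imwrite(f"pics/{n}0.png",cv2.resize(c["color"][:,:,::-1],(800,600),interpolation=cv2.INTER_CUBIC)); np.save(f"{n}0.npy",c["color"])
    R=cv2.Rodrigues(np.array(c["rvec"],float))[0]; print(n,c["fx"],c["cx"],c["cy"],(-R.T@np.array(c["tvec"]).ravel()).round(), R.round(3).tolist())
o=ctrl.get_obs(); print(o)
E
```

```text
drive.py
pics
station.py
scene 410.1749284762813 254.34300947728352 190.36544768704744 [ 187. -827.  397.] [[0.876, -0.481, 0.023], [-0.175, -0.362, -0.916], [0.449, 0.798, -0.401]]
top 420.4178799695291 247.826745819235 195.32529387285757 [ 461. -154.  976.] [[0.008, -1.0, 0.015], [-0.996, -0.009, -0.085], [0.085, -0.014, -0.996]]
{'time_s': 0.1, 'joints': array([-75.52783845,  19.12789123,   2.2839244 ,  84.00603487,
        -0.76790448,  76.96373014,  -3.35251889]), 'joint_velocities': array([-0.00751678, -0.01990101,  0.04293842, -0.2004924 , -0.04495662,
       -0.02388431,  0.00964347]), 'effort': array([ 4.10871333e-03, -6.60018110e+01,  1.37004934e+00, -4.06472933e+01,
        1.68633607e-02,  8.91702221e-03, -5.59422836e-05]), 'tcp_pos': array([223.92238797, 610.0487968 , 403.90744079]), 'ee_rot': array([[-9.38752331e-01,  3.44592357e-01, -4.10025234e-04],
       [ 3.44592589e-01,  9.38751323e-01, -1.37894207e-03],
       [-9.02611681e-05, -1.43577674e-03, -9.99998965e-01]]), 'wrist_force': array([-0.66234523, -0.07861951,  0.33370351]), 'wrist_torque': array([ 0.00675049,  0.06914653, -0.02315641]), 'gripper_force': 0.0, 'opening': 1.0025426985272496}
```

View pics/scene0.png

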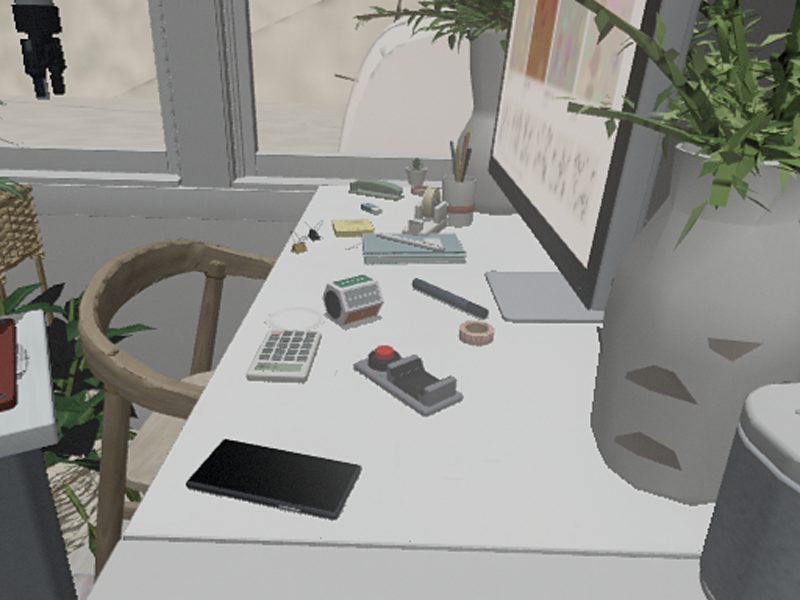

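View pics/top0.png

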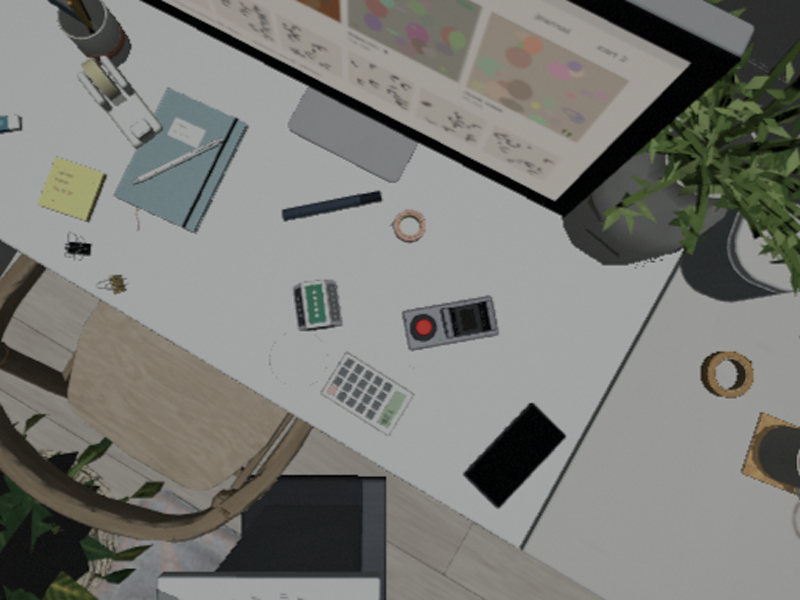

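The two views show the timer (scene px 353,300 and top px 317,304, green up, orange obliquely down on the −y side). The cradle is at top px (450,322), with its red button at (424,327). I'll enlarge both.

```bash
python3 - <<'E'
import cv2,numpy as np
t=np.load("top0.npy");s=np.load("scene0.npy")
def cr(im,x,y,w=80,h=60): return cv2.resize(im[y:y+h,x:x+w,::-1],(400,300),interpolation=cv2.INTER_NEAREST)
cv2.imwrite("pics/crop0.png",np.vstack([np.hstack([cr(t,165,165),cr(t,248,177)]),np.hstack([cr(s,186,162),cr(s,222,212)])]))
E
```

```text
(no output)
```

View pics/crop0.png

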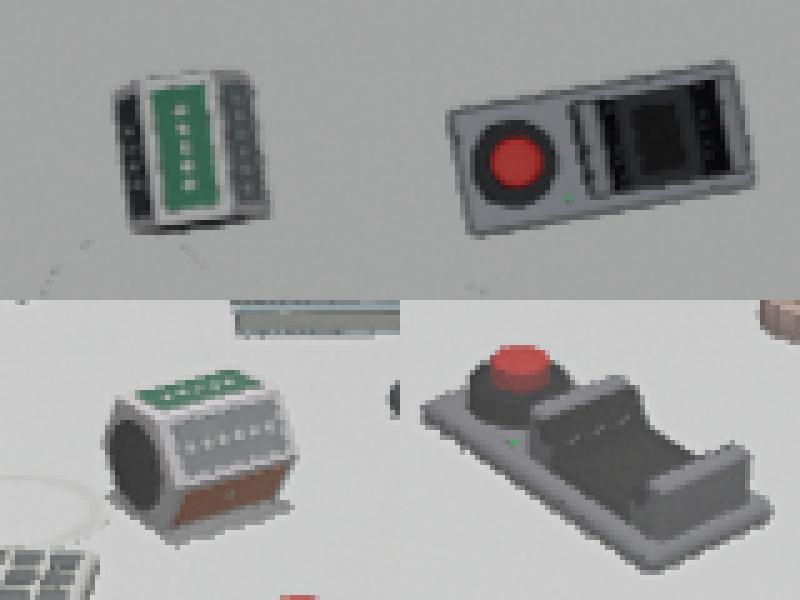

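Crops: the timer's green inlay is at top (202,196) and scene (227,181); its axis is almost along world x. The cradle's red cap is at top (272,209), its base corners are visible in both views, and the saddle lies on the −y side of the button.

```bash
cat >h.py <<'E'
import cv2,numpy as np
from station import ctrl
class V:
    def __init__(s,n):
        c=ctrl.camera(n); s.im=c["color"]; s.K=np.array([[c["fx"],0,c["cx"]],[0,c["fy"],c["cy"]],[0,0,1.]])
        s.R=cv2.Rodrigues(np.array(c["rvec"],float))[0]; s.t=np.array(c["tvec"],float).ravel(); s.o=-s.R.T@s.t
        s.hsv=cv2.cvtColor(s.im,cv2.COLOR_RGB2HSV)
    def ray(s,p): d=s.R.T@np.linalg.inv(s.K)@[p[0],p[1],1]; return d/np.linalg.norm(d)
    def plane(s,p,z): d=s.ray(p); return s.o+d*(z-s.o[2])/d[2]
    def blob(s,lo,hi,box):
        x0,y0,x1,y1=box; m=np.zeros(s.im.shape[:2],np.uint8); m[y0:y1,x0:x1]=cv2.inRange(s.hsv,lo,hi)[y0:y1,x0:x1]
        m=cv2.morphologyEx(m,cv2.MORPH_CLOSE,np.ones((3,3)))
        c=max(cv2.findContours(m,0,cv2.CHAIN_APPROX_NONE)[0],key=cv2.contourArea); h=cv2.convexHull(c); M=cv2.moments(h)
        return np.array([M["m10"],M["m01"]])/M["m00"],h
def tri(a,pa,b,pb):
    A=0;B=0;P=[]
    for v,p in((a,pa),(b,pb)):
        d=v.ray(p);Q=np.eye(3)-np.outer(d,d);A=A+Q;B=B+Q@v.o
    x=np.linalg.solve(A,B); return x, np.abs(np.cross(a.ray(pa),b.ray(pb))@(a.o-b.o)/np.linalg.norm(np.cross(a.ray(pa),b.ray(pb))))
E
python3 - <<'E'
from h import *
np.set_printoptions(precision=1,suppress=True)
T=V("top");S=V("scene")
gt,ht=T.blob((50,80,40),(95,255,255),(165,165,245,225)); gs,hs=S.blob((50,80,40),(95,255,255),(186,162,266,222))
g,r=tri(T,gt,S,gs); print("green",gt,gs,g,r)
w=np.array([T.plane(p[0],g[2])[:2] for p in ht],np.float32); print("green rect",cv2.minAreaRect(w))
rt,_=T.blob((0,150,120),(8,255,255),(248,177,328,237)); rs,h=S.blob((0,150,120),(8,255,255),(222,212,302,272))
print("red",rt,rs,tri(T,rt,S,rs),T.plane(rt,29))
# cradle base outline in top
m=np.zeros(T.im.shape[:2],np.uint8); m[177:237,248:328]=(T.im[177:237,248:328].max(2)<135)*255
c=max(cv2.findContours(m,0,cv2.CHAIN_APPROX_NONE)[0],key=cv2.contourArea)
w=np.array([T.plane(p[0],7)[:2] for p in c],np.float32); R=cv2.minAreaRect(w); print("base",R,cv2.boxPoints(R))
tc=lambda x,y:((x-400)/5+248-.4,y/5+177-.4); sc=lambda x,y:((x-400)/5+222-.4,(y-300)/5+212-.4)
for n,a,b in(("B",(733,62),(770,512)),("C",(752,186),(650,572)),("D",(478,236),(425,408)),("cheek",(741,168),(652,478)),("cheek2",(727,78),(748,445))):
    print(n,*tri(T,tc(*a),S,sc(*b)))
E
```

```text
green [201.5 194. ] [219.7 180.2] [536.1 -62.8  53. ] 12.953428832805116
green rect ((542.1810913085938, -65.33020782470703), (51.74760055541992, 21.49213409423828), 8.111660957336426)
red [270.7 208.9] [249.  222.3] (array([ 514.7, -220.9,   28.2]), np.float64(6.301219613783769)) [ 511.8 -219.4   29. ]
base ((519.2001953125, -260.1368408203125), (61.38985061645508, 136.78993225097656), 10.59631633758545) [[ 476.5 -198.6]
 [ 501.6 -333. ]
 [ 561.9 -321.7]
 [ 536.8 -187.3]]
B [ 559.7 -322.1    2.8] 1.9953990479834247
C [ 503.  -331.6    0.5] 0.28837770247297045
D [ 478.8 -203.9    5.3] 0.4535001818615733
cheek [ 509.4 -321.1   30.1] 0.735743071730037
cheek2 [ 551.  -315.6   29. ] 1.020195474476057
```

```bash
python3 - <<'E'
from h import *
np.set_printoptions(precision=1,suppress=True)
T=V("top");S=V("scene")
def hull(v,box):
    x0,y0,x1,y1=box; ys,xs=np.nonzero(cv2.inRange(v.hsv,(50,50,40),(95,255,255))[y0:y1,x0:x1]); h=cv2.convexHull(np.stack([xs+x0,ys+y0],1).astype(np.int32)); M=cv2.moments(h); return np.array([M["m10"],M["m01"]])/M["m00"],h
gt,ht=hull(T,(180,170,225,215)); gs,hs=hull(S,(205,170,245,190))
g,r=tri(T,gt,S,gs); print(gt,gs,g,r,hs.reshape(-1,2).tolist())
for z in(53,56):
    for v,h in((T,ht),(S,hs)):
        w=np.array([v.plane(p[0],z)[:2] for p in h],np.float32); print(z,cv2.minAreaRect(w))
E
```

```text
[201.6 193.9] [224.6 179.5] [541.1 -65.   54.4] 2.2250210692734322 [[236, 178], [234, 179], [223, 182], [219, 183], [218, 183], [214, 181], [214, 180], [231, 176], [232, 176]]
53 ((542.0360107421875, -65.38108825683594), (53.1810302734375, 22.800060272216797), 8.5808744430542)
53 ((542.3946533203125, -61.429901123046875), (50.13289260864258, 20.597064971923828), 7.821148872375488)
56 ((541.7727661132812, -65.66846466064453), (53.008277893066406, 22.725967407226562), 8.580878257751465)
56 ((539.2996826171875, -68.10711669921875), (49.69594192504883, 20.417531967163086), 7.821129322052002)
```

The rows are not in the units I measure in: shifts go in shares of 0.75 m and turns go in shares of 90 degrees. I convert before sending: -26.5 mm / 750 = -0.0353, -24.6 mm / 750 = -0.0328.

```bash
for i in 1 2; do :; done; echo '[[-0.0328,-0.0353,0.0057,0,0,0,1],[-0.0328,-0.0353,0.0057,0,0,0,1],[-0.0328,-0.0353,0.0057,0,0,0,1],[-0.0328,-0.0353,0.0057,0,0,0,1],[-0.0328,-0.0353,0.0057,0,0,0,1],[-0.0328,-0.0353,0.0057,0,0,0,1],[-0.0328,-0.0353,0.0057,0,0,0,1],[-0.0328,-0.0353,0.0057,0,0,0,1],[-0.0328,-0.0353,0.0057,0,0,0,1],[-0.0328,-0.0353,0.0057,0,0,0,1],[-0.0328,-0.0353,0.0057,0,0,0,1],[-0.0328,-0.0353,0.0057,0,0,0,1]]' > m.json && python3 drive.py m.json 40
echo '[[-0.0328,-0.0353,0.0057,0,0,0,1],[-0.0328,-0.0353,0.0057,0,0,0,1],[-0.0328,-0.0353,0.0057,0,0,0,1],[-0.0328,-0.0353,0.0057,0,0,0,1],[-0.0328,-0.0353,0.0057,0,0,0,1],[-0.0328,-0.0353,0.0057,0,0,0,1],[-0.0328,-0.0353,0.0057,0,0,0,1],[-0.0328,-0.0353,0.0057,0,0,0,1],[-0.0328,-0.0353,0.0057,0,0,0,1],[-0.0328,-0.0353,0.0057,0,0,0,1],[-0.0328,-0.0353,0.0057,0,0,0,1],[-0.0328,-0.0353,0.0057,0,0,0,1]]' > m.json && python3 drive.py m.json
echo '[[0,0,0,0,0,0.0756,1],[0,0,0,0,0,0.0756,1],[0,0,0,0,0,0.0756,1],[0,0,0,0,0,0.0756,1],[0,0,0,0,0,0.0756,1],[0,0,0,0,0,0.0756,1],[0,0,0,0,0,0.0756,1],[0,0,0,0,0,0.0756,1],[0,0,0,0,0,0.0789,1],[0,0,0,0,0,0,1]]' > m.json && python3 drive.py m.json
```

```text
time_s: 1.3
tcp_pos: [391.8, 208.1, 353.1]
ee_rot: [[-0.939, 0.345, 0.0], [0.345, 0.939, 0.001], [-0.0, 0.001, -1.0]]
wrist_force: [-0.1, 1.2, -0.1]
opening: 1.004
gripper_force: 0.0
time_s: 2.3
tcp_pos: [559.6, -191.8, 301.3]
ee_rot: [[-0.939, 0.344, 0.0], [0.344, 0.939, 0.0], [-0.0, 0.0, -1.0]]
wrist_force: [0.1, 0.1, 0.5]
opening: 1.001
gripper_force: 0.0
time_s: 3.13
tcp_pos: [559.2, -190.0, 301.4]
ee_rot: [[-0.14, 0.99, -0.0], [0.99, 0.14, -0.0], [-0.0, -0.0, -1.0]]
wrist_force: [0.2, 0.4, 0.6]
opening: 0.997
gripper_force: 0.0
```

Scaled: 6 degrees / 90 = 0.0667.

```bash
cat >>h.py <<'E'
def delta(C,az,tilt,L=155):
    """rotvec (tool axes, deg) to reach az/tilt, then shift (tool axes after turning) bringing the point L ahead to C"""
    from scipy.spatial.transform import Rotation as Ro
    o=ctrl.get_obs(); R=o["ee_rot"]; a=np.radians(az)
    y=np.array([np.cos(a),np.sin(a),0]); z=np.array([0,0,-1.]); G=Ro.from_rotvec(y*np.radians(tilt)).as_matrix()@np.stack([np.cross(y,z),y,z],1)
    rv=Ro.from_matrix(R.T@G).as_rotvec(degrees=True); p=np.array(C)-L*G[:,2]
    print("rot",rv.round(2),"shift(after rot)",(G.T@(p-o["tcp_pos"])).round(1),"shift(now axes)",(R.T@(p-o["tcp_pos"])).round(1))
E
echo '[[0,0,0,0,0.0667,0,1],[0,0,0,0,0.0667,0,1],[0,0,0,0,0.0667,0,1],[0,0,0,0,0.0667,0,1],[0,0,0,0,0.0667,0,1],[0,0,0,0,0,0,1]]' > m.json && python3 drive.py m.json
python3 -c "
from h import *
delta((541.5,-65.5,28),8.4,30)"
```

```text
time_s: 3.63
tcp_pos: [558.4, -191.9, 300.9]
ee_rot: [[-0.126, 0.989, -0.073], [0.854, 0.146, 0.499], [0.504, 0.001, -0.864]]
wrist_force: [-0.6, -0.5, -0.9]
opening: 1.002
gripper_force: 0.0
rot [ 0.04 -0.28  0.01] shift(after rot) [-26.1   1.7 145.1] shift(now axes) [-26.8   1.6 145. ]
```

Scaled: 30 mm / 750 = 0.04, -26.1 mm / 750 = -0.0348.

```bash
echo '[[-0.0348,0.0023,0.0067,0,0,0,1],[0,0,0.04,0,0,0,1],[0,0,0.04,0,0,0,1],[0,0,0.04,0,0,0,1],[0,0,0.0267,0,0,0,1],[0,0,0.02,0,0,0,1],[0,0,0.0133,0,0,0,1],[0,0,0.0067,0,0,0,1],[0,0,0,0,0,0,1],[0,0,0,0,0,0,1]]' > m.json && python3 drive.py m.json
python3 - <<'E'
from h import *
delta((541.5,-65.5,28),8.4,30)
T=V("top");S=V("scene")
def cr(im,x,y,w=80,h=60): return cv2.resize(im[y:y+h,x:x+w,::-1],(400,300),interpolation=cv2.INTER_CUBIC)
cv2.imwrite("pics/g1.png",np.hstack([cr(T.im,165,165),cr(S.im,186,152)]))
E
```

```text
time_s: 4.47
tcp_pos: [553.8, -141.3, 163.7]
ee_rot: [[-0.126, 0.989, -0.071], [0.857, 0.145, 0.494], [0.499, 0.001, -0.867]]
wrist_force: [-0.2, -0.2, 0.9]
opening: 1.0
gripper_force: 0.0
rot [ 0.08  0.07 -0.01] shift(after rot) [-1.3 -1.1  0.9] shift(now axes) [-1.3 -1.1  0.9]
```

View pics/g1.png

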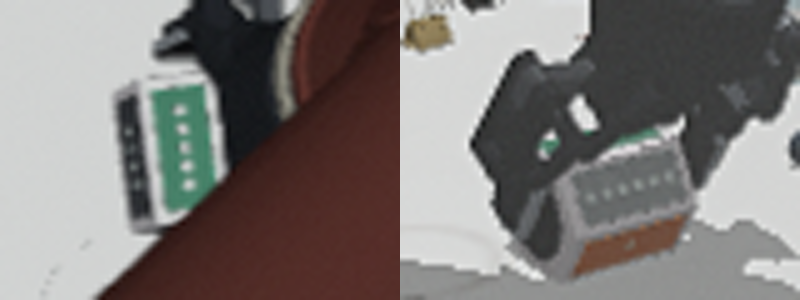

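The picture shows the fingers straddling both ends of the timer (scene crop: ends at 535,230 and 690,165), so I'll close.

Scaled: -1.3 mm / 750 = -0.0017, -1.1 mm / 750 = -0.0015.

```bash
echo '[[-0.0017,-0.0015,0.0012,0,0,0,0.9],[0,0,0,0,0,0,0.7],[0,0,0,0,0,0,0.6],[0,0,0,0,0,0,0.5],[0,0,0,0,0,0,0.5],[0,0,0,0,0,0,0.5],[0,0,0,0,0,0,0.5]]' > m.json && python3 drive.py m.json 40
echo '[[0.0067,0,-0.0116,0,0,0,0.5],[0.0133,0,-0.0231,0,0,0,0.5],[0.0133,0,-0.0231,0,0,0,0.5],[0.0067,0,-0.0116,0,0,0,0.5],[0,0,0,0,0,0,0.5]]' > m.json && python3 drive.py m.json
```

```text
time_s: 5.15
tcp_pos: [552.6, -142.2, 161.9]
ee_rot: [[-0.125, 0.99, -0.072], [0.857, 0.144, 0.494], [0.499, 0.001, -0.866]]
wrist_force: [-1.3, -3.3, 5.3]
opening: 0.768
gripper_force: 45.4
time_s: 5.57
tcp_pos: [553.2, -141.7, 223.8]
ee_rot: [[-0.128, 0.989, -0.07], [0.857, 0.145, 0.494], [0.499, 0.003, -0.866]]
wrist_force: [-0.2, -0.1, -1.6]
opening: 0.763
gripper_force: 45.0
```

Scaled: 16.2 mm / 750 = 0.0216, 0.85 mm / 750 = 0.0011, -6 degrees / 90 = -0.0667.

```bash
echo '[[0.0216,0,0.0011,0,-0.0667,0,0.5],[0.0216,0,0.0011,0,-0.0667,0,0.5],[0.0216,0,0.0011,0,-0.0667,0,0.5],[0.0216,0,0.0011,0,-0.0667,0,0.5],[0.0216,0,0.0011,0,-0.0667,0,0.5],[0.0216,0,0.0011,0,-0.0667,0,0.5],[0.0216,0,0.0011,0,-0.0667,0,0.5],[0.0216,0,0.0011,0,-0.0667,0,0.5],[0.0216,0,0.0011,0,-0.0667,0,0.5],[0.0216,0,0.0011,0,-0.0667,0,0.5],[0,0,0,0,0,0,0.5],[0,0,0,0,0,0,0.5]]' > m.json && python3 drive.py m.json
python3 - <<'E'
from h import *
delta((541.5,-65.5,28),8.3,-30)
T=V("top");S=V("scene")
def cr(im,x,y,w=80,h=60): return cv2.resize(im[y:y+h,x:x+w,::-1],(400,300),interpolation=cv2.INTER_CUBIC)
cv2.imwrite("pics/g2.png",np.hstack([cr(T.im,165,165),cr(S.im,186,132)]))
E
```

```text
time_s: 6.57
tcp_pos: [529.5, 13.6, 220.1]
ee_rot: [[-0.131, 0.989, 0.072], [0.856, 0.149, -0.496], [-0.501, -0.003, -0.866]]
wrist_force: [0.8, -1.0, -1.8]
opening: 0.764
gripper_force: 45.3
rot [-0.02  0.06  0.34] shift(after rot) [26.7  0.5 51.4] shift(now axes) [26.8  0.6 51.4]
```

View pics/g2.png

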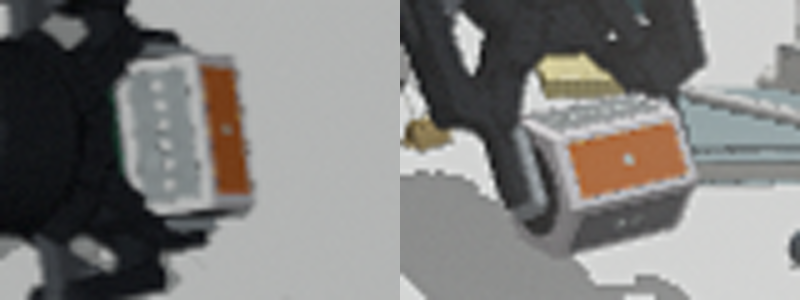

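The timer rolled 60°: light grey is up and orange now shows at 60° on the −y side (scene crop 628,158). Now I'll lower it.

Scaled: 15 mm / 750 = 0.02, 13 mm / 750 = 0.0173.

```bash
echo '[[0.0067,0,0.0133,0,0,0,0.5],[0.0107,0.0004,0.02,0,0,0,0.5],[0.0093,0.0003,0.0173,0,0,0,0.5],[0.004,0,0.008,0,0,0,0.5],[0.002,0,0.004,0,0,0,0.5],[0.0013,0,0.0023,0,0,0,0.5],[0,0,0,0,0,0,0.5],[0,0,0,0,0,0,0.5]]' > m.json && python3 drive.py m.json
python3 -c "
from h import *
delta((541.5,-65.5,28),8.3,-30)"
```

```text
time_s: 7.33
tcp_pos: [531.1, 9.3, 167.1]
ee_rot: [[-0.125, 0.99, 0.073], [0.857, 0.145, -0.494], [-0.5, 0.001, -0.866]]
wrist_force: [0.3, -0.1, -2.0]
opening: 0.769
gripper_force: 45.2
rot [ 0.05 -0.02 -0.01] shift(after rot) [ 4.1 -0.5  3.2] shift(now axes) [ 4.1 -0.5  3.2]
```

Scaled: 1 mm / 750 = 0.0013, 0.8 mm / 750 = 0.0011.

```bash
echo '[[0.0008,0,0.0013,0,0,0,0.5],[0.0008,0,0.0013,0,0,0,0.5],[0.0007,0,0.0011,0,0,0,0.5],[0.0007,0,0.0011,0,0,0,0.5],[0,0,0,0,0,0,0.5],[0,0,0,0,0,0,0.5]]' > m.json && python3 drive.py m.json
```

```text
time_s: 7.83
tcp_pos: [530.9, 9.8, 162.4]
ee_rot: [[-0.126, 0.989, 0.073], [0.857, 0.145, -0.495], [-0.5, 0.0, -0.866]]
wrist_force: [-0.5, 1.3, 1.2]
opening: 0.768
gripper_force: 45.4
```

Scaled: -25 mm / 750 = -0.0333, -15 mm / 750 = -0.02.

```bash
echo '[[0,0,0,0,0,0,0.8],[0,0,0,0,0,0,0.85],[0,0,0,0,0,0,1],[0,0,0,0,0,0,1],[0,0,-0.02,0,0,0,1],[0,0,-0.0333,0,0,0,1],[0,0,-0.0333,0,0,0,1],[0,0,-0.0333,0,0,0,1]]' > m.json && python3 drive.py m.json
echo '[[-0.0341,0,0.0018,0,0.0667,0,1],[-0.0341,0,0.0018,0,0.0667,0,1],[-0.0341,0,0.0018,0,0.0667,0,1],[-0.0341,0,0.0018,0,0.0667,0,1],[-0.0341,0,0.0018,0,0.0667,0,1],[-0.0341,0,0.0018,0,0.0667,0,1],[-0.0341,0,0.0018,0,0.0667,0,1],[-0.0341,0,0.0018,0,0.0667,0,1],[-0.0341,0,0.0018,0,0.0667,0,1],[-0.0341,0,0.0018,0,0.0667,0,1],[0,0,0,0,0,0,1]]' > m.json && python3 drive.py m.json
python3 - <<'E'
from h import *
np.set_printoptions(precision=1,suppress=True)
T=V("top");S=V("scene")
def cr(im,x,y,w=80,h=60): return cv2.resize(im[y:y+h,x:x+w,::-1],(400,300),interpolation=cv2.INTER_CUBIC)
cv2.imwrite("pics/g3.png",np.hstack([cr(T.im,165,165),cr(S.im,186,152)]))
delta((541.5,-65.5,28),8.3,30)
gs,hs=S.blob((5,130,60),(16,255,255),(186,152,266,212)); print(gs)
E
```

```text
time_s: 8.5
tcp_pos: [524.0, 54.4, 241.1]
ee_rot: [[-0.125, 0.99, 0.072], [0.857, 0.144, -0.495], [-0.5, -0.0, -0.866]]
wrist_force: [0.8, 0.2, 0.4]
opening: 0.997
gripper_force: 0.0
time_s: 9.42
tcp_pos: [557.0, -194.9, 238.1]
ee_rot: [[-0.113, 0.991, -0.071], [0.86, 0.133, 0.492], [0.497, -0.005, -0.867]]
wrist_force: [-1.4, -2.5, -0.4]
opening: 1.001
gripper_force: 0.0
rot [-0.   0.4 -0.3] shift(after rot) [ 2.6  0.9 91. ] shift(now axes) [ 3.2  1.  91. ]
[231.7 188.9]
```

View pics/g3.png

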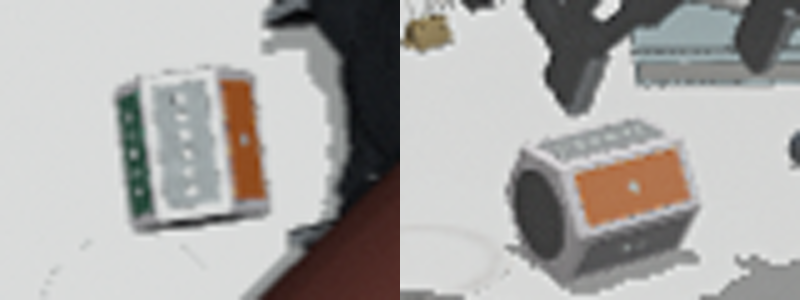

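The timer rests on its flat: light grey up (top crop 187,147), orange at 60° on the −y side, position practically unchanged (about −1.5 mm in y). Now I'll regrip it.

Scaled: 25 mm / 750 = 0.0333, 20 mm / 750 = 0.0267, 0.4 degrees / 90 = 0.0044.

```bash
echo '[[0.0024,0.0007,0.0267,0,0.0044,-0.0033,1],[0,0,0.0333,0,0,0,1],[0,0,0.0267,0,0,0,1],[0,0,0.02,0,0,0,1],[0,0,0.0093,0,0,0,1],[0,0,0.004,0,0,0,1],[0,0,0,0,0,0,1],[0,0,0,0,0,0,1]]' > m.json && python3 drive.py m.json
python3 -c "
from h import *
delta((542,-67,28),8.3,30)"
```

```text
time_s: 10.18
tcp_pos: [553.7, -141.1, 164.8]
ee_rot: [[-0.131, 0.989, -0.072], [0.856, 0.149, 0.495], [0.5, 0.003, -0.866]]
wrist_force: [-0.6, -0.8, 1.3]
opening: 0.999
gripper_force: 0.0
rot [0.   0.01 0.34] shift(after rot) [-3.5 -0.9  0.9] shift(now axes) [-3.5 -0.9  0.9]
```

Scaled: -3.5 mm / 750 = -0.0047, -0.9 mm / 750 = -0.0012, 0.3 degrees / 90 = 0.0033.

```bash
echo '[[-0.0047,-0.0012,0.0012,0,0,0.0033,1],[0,0,0,0,0,0,0.9],[0,0,0,0,0,0,0.7],[0,0,0,0,0,0,0.6],[0,0,0,0,0,0,0.5],[0,0,0,0,0,0,0.5],[0,0,0,0,0,0,0.5],[0,0,0,0,0,0,0.5]]' > m.json && python3 drive.py m.json 40
echo '[[0.0067,0,-0.0116,0,0,0,0.5],[0.0133,0,-0.0231,0,0,0,0.5],[0.0133,0,-0.0231,0,0,0,0.5],[0.0133,0,-0.0231,0,0,0,0.5],[0.0133,0,-0.0231,0,0,0,0.5],[0.0067,0,-0.0116,0,0,0,0.5],[0,0,0,0,0,0,0.5]]' > m.json && python3 drive.py m.json
echo '[[0.0216,0,0.0011,0,-0.0667,0,0.5],[0.0216,0,0.0011,0,-0.0667,0,0.5],[0.0216,0,0.0011,0,-0.0667,0,0.5],[0.0216,0,0.0011,0,-0.0667,0,0.5],[0.0216,0,0.0011,0,-0.0667,0,0.5],[0.0216,0,0.0011,0,-0.0667,0,0.5],[0.0216,0,0.0011,0,-0.0667,0,0.5],[0.0216,0,0.0011,0,-0.0667,0,0.5],[0.0216,0,0.0011,0,-0.0667,0,0.5],[0.0216,0,0.0011,0,-0.0667,0,0.5],[0,0,0,0,0,0,0.5],[0,0,0,0,0,0,0.5]]' > m.json && python3 drive.py m.json
python3 -c "
from h import *
delta((524.1,-286,110),10.6,-30)"
```

```text
time_s: 10.85
tcp_pos: [552.9, -143.9, 161.8]
ee_rot: [[-0.125, 0.99, -0.072], [0.857, 0.144, 0.495], [0.5, -0.0, -0.866]]
wrist_force: [-0.1, -3.1, 5.3]
opening: 0.767
gripper_force: 45.3
time_s: 11.43
tcp_pos: [553.4, -143.6, 263.5]
ee_rot: [[-0.127, 0.989, -0.07], [0.857, 0.145, 0.495], [0.5, 0.003, -0.866]]
wrist_force: [-0.0, -0.1, -1.7]
opening: 0.767
gripper_force: 45.0
time_s: 12.43
tcp_pos: [529.8, 11.7, 260.1]
ee_rot: [[-0.131, 0.989, 0.071], [0.856, 0.149, -0.495], [-0.5, -0.004, -0.866]]
wrist_force: [-0.2, -0.3, -2.2]
opening: 0.77
gripper_force: 45.2
rot [-1.22 -0.02 -1.65] shift(after rot) [-177.4  -60.4  120.7] shift(now axes) [-179.1  -52.7  121.9]
```

Scaled: -24 mm / 750 = -0.032, 16.3 mm / 750 = 0.0217, -1.65 degrees / 90 = -0.0183.

```bash
echo '[[-0.016,-0.0048,0.0107,0,0,0,0.5],[-0.032,-0.0093,0.0217,0,0,0,0.5],[-0.032,-0.0093,0.0217,0,0,0,0.5],[-0.032,-0.0093,0.0217,0,0,0,0.5],[-0.032,-0.0093,0.0217,0,0,0,0.5],[-0.032,-0.0093,0.0217,0,0,0,0.5],[-0.032,-0.0093,0.0217,0,0,0,0.5],[-0.0187,-0.0053,0.0127,0,0,0,0.5],[-0.012,-0.004,0.0087,-0.0136,0,-0.0183,0.5],[0,0,0,0,0,0,0.5],[0,0,0,0,0,0,0.5]]' > m.json && python3 drive.py m.json
python3 - <<'E'
from h import *
np.set_printoptions(precision=2,suppress=True)
delta((524.1,-286,110),10.6,-30)
o=ctrl.get_obs(); g=o["tcp_pos"]+155*o["ee_rot"][:,2]; print("grasp",g)
T=V("top");S=V("scene")
def cr(im,x,y,w=80,h=60): return cv2.resize(im[y:y+h,x:x+w,::-1],(400,300),interpolation=cv2.INTER_CUBIC)
cv2.imwrite("pics/g4.png",np.hstack([cr(T.im,248,170),cr(S.im,222,172)]))
ot,h=T.blob((4,130,60),(17,255,255),(255,165,335,240)); os,hs=S.blob((4,130,60),(17,255,255),(215,160,310,260)); p=tri(T,ot,S,os); print(ot,os,p)
print(cv2.minAreaRect(np.array([T.plane(q[0],g[2]+28)[:2] for q in h],np.float32)))
E
```

```text
time_s: 13.35
tcp_pos: [508.0, -214.3, 245.7]
ee_rot: [[-0.148, 0.985, 0.091], [0.855, 0.174, -0.489], [-0.498, 0.005, -0.867]]
wrist_force: [-0.1, 0.6, -1.8]
opening: 0.768
gripper_force: 45.3
rot [-0.05 -0.16 -0.65] shift(after rot) [ 4.2  2.7 -0.7] shift(now axes) [ 4.3  2.6 -0.7]
grasp [ 522.04 -290.11  111.29]
[272.79 201.63] [271. 181.] (array([ 538.44, -227.09,  110.18]), np.float64(36.33031153725697))
((522.974853515625, -216.40225219726562), (94.07657623291016, 71.9976806640625), 0.4562471807003021)
```

View pics/g4.png

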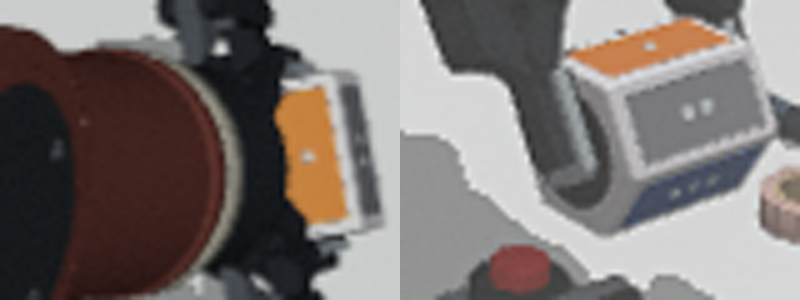

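Orange is level on top: pip at top crop (308,156) and scene crop (650,46). I'll triangulate it as a check on the timer's centre.

```bash
python3 - <<'E'
from h import *
np.set_printoptions(precision=2,suppress=True)
o=ctrl.get_obs(); g=o["tcp_pos"]+155*o["ee_rot"][:,2]
T=V("top");S=V("scene")
def pip(v,x,y):
    w=v.im[y-3:y+4,x-3:x+4].astype(float)[:,:,2]; w=np.clip(w-np.median(w)-15,0,None); Y,X=np.mgrid[y-3:y+4,x-3:x+4]; return np.array([(w*X).sum(),(w*Y).sum()])/w.sum()
a=pip(T,309,201);b=pip(S,272,181); print(a,b)
p=tri(T,a,S,b); print(p,"minus grasp",p[0]-g, T.plane(a,g[2]+28)-g)
E
```

```text
[307.91 200.15] [273.14 182.57]
(array([ 525.39, -287.63,  133.32]), np.float64(1.903157258451094)) minus grasp [ 1.78  0.15 22.19] [ 0.51  1.54 28.  ]
```

Scaled: -0.6 degrees / 90 = -0.0067.

```bash
echo '[[0,0,0,0,0,-0.0067,0.5],[0,0,0,0,0,0,0.5]]' > m.json && python3 drive.py m.json; python3 -c "
from h import *
delta((523.7,-286.6,60),10.6,-30)"
```

```text
time_s: 13.72
tcp_pos: [510.0, -210.7, 245.3]
ee_rot: [[-0.167, 0.982, 0.093], [0.85, 0.191, -0.491], [-0.499, -0.002, -0.866]]
wrist_force: [-0.1, 0.3, -1.9]
opening: 0.773
gripper_force: 45.3
rot [ 0.08 -0.04  0.42] shift(after rot) [25.8 -0.5 44.1] shift(now axes) [25.8 -0.3 44.1]
```

Scaled: 14 mm / 750 = 0.0187, 12 mm / 750 = 0.016, 0.3 degrees / 90 = 0.0033.

```bash
echo '[[0.0067,0,0.0107,0,0,0.0033,0.5],[0.0107,0,0.0187,0,0,0,0.5],[0.0093,-0.0004,0.016,0,0,0,0.5],[0.0053,0,0.0093,0,0,0,0.5],[0.0024,0,0.0041,0,0,0,0.5],[0,0,0,0,0,0,0.5],[0,0,0,0,0,0,0.5],[0,0,0,0,0,0,0.5]]' > m.json && python3 drive.py m.json; python3 -c "
from h import *
delta((523.7,-286.6,42),10.6,-30)"
```

```text
time_s: 14.38
tcp_pos: [509.6, -211.3, 194.8]
ee_rot: [[-0.159, 0.983, 0.094], [0.851, 0.184, -0.491], [-0.5, 0.002, -0.866]]
wrist_force: [-0.1, -0.7, -2.3]
opening: 0.767
gripper_force: 45.3
rot [ 0.09 -0.02 -0.02] shift(after rot) [10.  -0.  15.6] shift(now axes) [10.  -0.  15.7]
```

Scaled: 2.6 mm / 750 = 0.0035, 1.8 mm / 750 = 0.0024.

```bash
echo '[[0.0024,0,0.0035,0,0,0,0.5],[0.0024,0,0.0035,0,0,0,0.5],[0.0024,0,0.0035,0,0,0,0.5],[0.0013,0,0.0023,0,0,0,0.5],[0,0,0,0,0,0,0.5],[0,0,0,0,0,0,0.5]]' > m.json && python3 drive.py m.json; echo '[[0.0009,0,0.0013,0,0,0,0.5],[0.0008,0,0.0013,0,0,0,0.5],[0,0,0,0,0,0,0.5]]' > m.json && python3 drive.py m.json;python3 -c "
from h import *
delta((523.7,-286.6,42),10.6,-30)"
```

```text
time_s: 14.88
tcp_pos: [509.1, -210.3, 182.7]
ee_rot: [[-0.16, 0.983, 0.093], [0.852, 0.184, -0.491], [-0.499, 0.0, -0.866]]
wrist_force: [0.0, 0.6, -2.1]
opening: 0.767
gripper_force: 45.3
time_s: 15.13
tcp_pos: [509.1, -210.2, 180.2]
ee_rot: [[-0.16, 0.983, 0.093], [0.852, 0.184, -0.491], [-0.499, 0.001, -0.866]]
wrist_force: [0.3, -0.8, -2.8]
opening: 0.767
gripper_force: 45.3
rot [ 0.05 -0.04  0.01] shift(after rot) [1.7 0.3 3.6] shift(now axes) [1.7 0.3 3.6]
```

Scaled: 0.9 mm / 750 = 0.0012, 0.5 mm / 750 = 0.0007.

```bash
echo '[[0.0007,0,0.0012,0,0,0,0.5],[0.0007,0,0.0012,0,0,0,0.5],[0,0,0,0,0,0,0.5]]' > m.json && python3 drive.py m.json; echo '[[0.0005,0,0.0009,0,0,0,0.5],[0.0004,0,0.0007,0,0,0,0.5],[0,0,0,0,0,0,0.5],[0,0,0,0,0,0,0.5]]' > m.json && python3 drive.py m.json
```

```text
time_s: 15.38
tcp_pos: [509.2, -210.2, 178.3]
ee_rot: [[-0.16, 0.983, 0.093], [0.852, 0.185, -0.491], [-0.499, 0.001, -0.866]]
wrist_force: [-0.8, -0.9, -2.2]
opening: 0.766
gripper_force: 45.3
time_s: 15.72
tcp_pos: [509.4, -210.5, 177.5]
ee_rot: [[-0.159, 0.983, 0.093], [0.851, 0.184, -0.491], [-0.5, 0.001, -0.866]]
wrist_force: [-1.6, 2.7, 7.4]
opening: 0.772
gripper_force: 46.4
```

Scaled: 0.5 mm / 750 = 0.0007, -0.3 mm / 750 = -0.0004.

```bash
echo '[[0.0007,0,-0.0004,0,0,0,0.5],[0.0004,0,0.0007,0,0,0,0.5],[0,0,0,0,0,0,0.5],[0,0,0,0,0,0,0.5]]' > m.json && python3 drive.py m.json
```

```text
time_s: 16.05
tcp_pos: [509.4, -210.3, 177.4]
ee_rot: [[-0.159, 0.983, 0.093], [0.851, 0.184, -0.492], [-0.5, 0.001, -0.866]]
wrist_force: [-5.3, 3.1, 16.1]
opening: 0.768
gripper_force: 47.4
```

Scaled: -0.6 mm / 750 = -0.0008, -0.3 mm / 750 = -0.0004.

```bash
echo '[[-0.0004,0,-0.0008,0,0,0,0.5],[0,0,0,0,0,0,0.5],[0,0,0,0,0,0,0.72],[0,0,0,0,0,0,0.78],[0,0,0,0,0,0,0.82],[0,0,0,0,0,0,0.9],[0,0,0,0,0,0,1],[0,0,0,0,0,0,1],[0,0,0,0,0,0,1]]' > m.json && python3 drive.py m.json
echo '[[0,0,-0.0133,0,0,0,1],[0,0,-0.0267,0,0,0,1],[0,0,-0.04,0,0,0,1],[0,0,-0.04,0,0,0,1],[0,0,-0.04,0,0,0,1],[0.04,0,-0.0133,0,0,0,1],[0.04,0,-0.0133,0,0,0,1],[0.04,0,-0.0133,0,0,0,1],[0,0,0,0,0,0,1],[0,0,0,0,0,0,1]]' > m.json && python3 drive.py m.json
python3 - <<'E'
from h import *
np.set_printoptions(precision=2,suppress=True)
T=V("top");S=V("scene")
def cr(im,x,y,w=80,h=60): return cv2.resize(im[y:y+h,x:x+w,::-1],(400,300),interpolation=cv2.INTER_CUBIC)
cv2.imwrite("pics/g5.png",np.hstack([cr(T.im,258,175),cr(S.im,222,202)]))
ot,h=T.blob((4,130,60),(17,255,255),(283,175,335,240)); os,hs=S.blob((4,130,60),(17,255,255),(255,200,310,260)); print(ot,os,tri(T,ot,S,os),T.plane(ot,70))
for v,q in((T,h),(S,hs)):print(cv2.minAreaRect(np.array([v.plane(k[0],70)[:2] for k in q],np.float32)))
E
```

```text
time_s: 16.8
tcp_pos: [509.0, -209.4, 176.9]
ee_rot: [[-0.16, 0.983, 0.093], [0.852, 0.185, -0.491], [-0.499, 0.001, -0.866]]
wrist_force: [-0.4, 0.1, 0.9]
opening: 0.999
gripper_force: 0.0
time_s: 17.63
tcp_pos: [480.8, -57.4, 261.8]
ee_rot: [[-0.163, 0.982, 0.094], [0.851, 0.189, -0.49], [-0.499, 0.0, -0.867]]
wrist_force: [-0.4, -1.7, 0.1]
opening: 0.997
gripper_force: 0.0
[302.46 202.18] [269.28 216.45] (array([ 524.19, -285.13,   68.73]), np.float64(1.6038441788185005)) [ 524.81 -285.33   70.  ]
((524.7113647460938, -285.3263854980469), (51.26949691772461, 21.97981071472168), 10.186229705810547)
((522.765380859375, -286.7720642089844), (49.770381927490234, 20.187637329101562), 10.674980163574219)
```

View pics/g5.png

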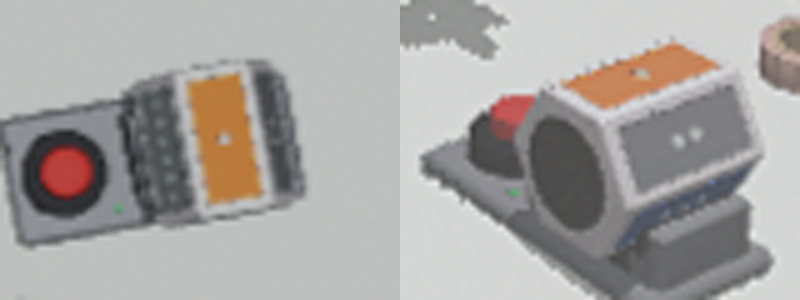

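Orange is straight up (top crop 224,138), the timer lies between the cheeks with equal overhang, and the measured centre is within about 1 mm of the seat. Now the button.

Scaled: 6 degrees / 90 = 0.0667.

```bash
echo '[[0,0,0,0,0.0667,0,0.7],[0,0,0,0,0.0667,0,0.4],[0,0,0,0,0.0667,0,0.1],[0,0,0,0,0.0667,0,0],[0,0,0,0,0.0667,0,0],[0,0,0,0,0,0,0],[0,0,0,0,0,0,0],[0,0,0,0,0,0,0]]' > m.json && python3 drive.py m.json
python3 -c "
from h import *
delta((511.7,-219.3,54),10.6,0,173)"
```

```text
time_s: 18.4
tcp_pos: [480.6, -60.4, 261.9]
ee_rot: [[-0.183, 0.983, 0.001], [0.983, 0.183, -0.003], [-0.003, 0.0, -1.0]]
wrist_force: [-0.6, -0.3, 0.1]
opening: 0.001
gripper_force: 0.0
rot [ 0.    0.19 -0.07] shift(after rot) [-161.9    1.3   34.9] shift(now axes) [-161.8    1.5   35.5]
```

Scaled: -35 mm / 750 = -0.0467, -30 mm / 750 = -0.04, 0.2 degrees / 90 = 0.0022.

```bash
echo '[[-0.02,0.0004,0,0,0.0022,0,0],[-0.04,0.0004,0.0053,0,0,0,0],[-0.0467,0.0004,0.008,0,0,0,0],[-0.0467,0.0004,0.0107,0,0,0,0],[-0.0373,0,0.012,0,0,0,0],[-0.0187,0,0.008,0,0,0,0],[-0.006,0,0.0027,0,0,0,0],[0,0,0,0,0,0,0],[0,0,0,0,0,0,0],[0,0,0,0,0,0,0]]' > m.json && python3 drive.py m.json
python3 - <<'E'
from h import *
delta((511.7,-219.3,29),10.6,0,173)
T=V("top");S=V("scene")
def cr(im,x,y,w=80,h=60): return cv2.resize(im[y:y+h,x:x+w,::-1],(400,300),interpolation=cv2.INTER_CUBIC)
cv2.imwrite("pics/g6.png",np.hstack([cr(T.im,258,175),cr(S.im,212,192)]))
E
```

```text
time_s: 19.23
tcp_pos: [512.1, -216.0, 226.6]
ee_rot: [[-0.187, 0.982, -0.0], [0.982, 0.187, 0.004], [0.004, 0.0, -1.0]]
wrist_force: [0.1, 1.6, -1.0]
opening: 0.0
gripper_force: 0.0
rot [ 0.03 -0.24  0.17] shift(after rot) [-3.2 -1.  24.6] shift(now axes) [-3.3 -1.1 24.6]
```

View pics/g6.png

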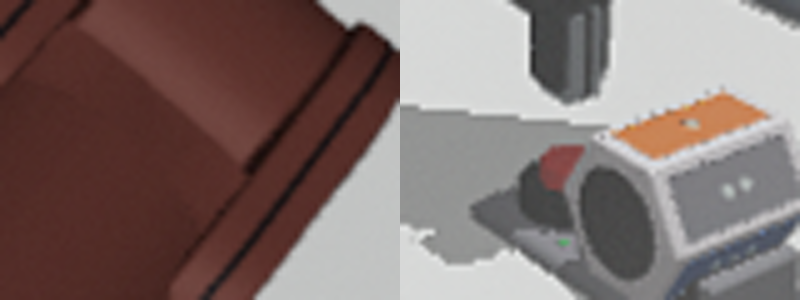

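The shut fingertips hang about 20 mm above the button (scene crop tip 570,100; cap 565,155), and the timer is undisturbed. Now I'll press.

The rows are not in the units I measure in: shifts go in shares of 0.75 m and turns go in shares of 90 degrees. I convert before sending: 6 mm / 750 = 0.008, 5 mm / 750 = 0.0067.

```bash
echo '[[-0.0027,-0.0007,0.0067,0,0,0,0],[-0.0016,-0.0007,0.008,0,0,0,0],[0,0,0.0067,0,0,0,0],[0,0,0.004,0,0,0,0],[0,0,0.0027,0,0,0,0],[0,0,0,0,0,0,0],[0,0,0,0,0,0,0]]' > m.json && python3 drive.py m.json
echo '[[0,0,0.002,0,0,0,0],[0,0,0.002,0,0,0,0],[0,0,0,0,0,0,0],[0,0,0,0,0,0,0]]' > m.json && python3 drive.py m.json
python3 -c "
from h import *
delta((511.7,-219.3,29),10.6,0,173)"
```

```text
time_s: 19.92
tcp_pos: [511.3, -221.0, 205.3]
ee_rot: [[-0.184, 0.983, -0.0], [0.983, 0.184, 0.004], [0.004, 0.0, -1.0]]
wrist_force: [-0.8, -0.1, 0.9]
opening: -0.002
gripper_force: 0.0
time_s: 20.25
tcp_pos: [511.5, -221.0, 202.6]
ee_rot: [[-0.185, 0.983, 0.0], [0.983, 0.185, 0.004], [0.004, 0.001, -1.0]]
wrist_force: [0.5, -0.6, 1.0]
opening: 0.003
gripper_force: 0.7
rot [ 0.06 -0.23  0.03] shift(after rot) [1.6 0.5 0.6] shift(now axes) [1.6 0.5 0.6]
```

Scaled: 1.3 mm / 750 = 0.0017, 1 mm / 750 = 0.0013.

```bash
echo '[[0.0017,0,0.0013,0,0,0,0],[0,0,0.0013,0,0,0,0],[0,0,0.0013,0,0,0,0],[0,0,0,0,0,0,0],[0,0,0,0,0,0,0]]' > m.json && python3 drive.py m.json
echo '[[0,0,0.0013,0,0,0,0],[0,0,0.0013,0,0,0,0],[0,0,0,0,0,0,0],[0,0,0,0,0,0,0]]' > m.json && python3 drive.py m.json
echo '[[0,0,0.0011,0,0,0,0],[0,0,0.0011,0,0,0,0],[0,0,0,0,0,0,0],[0,0,0,0,0,0,0]]' > m.json && python3 drive.py m.json
```

```text
time_s: 20.67
tcp_pos: [511.2, -219.8, 199.6]
ee_rot: [[-0.184, 0.983, 0.0], [0.983, 0.184, 0.004], [0.004, 0.001, -1.0]]
wrist_force: [-0.4, -1.8, 3.5]
opening: 0.0
gripper_force: 1.7
time_s: 21.0
tcp_pos: [511.3, -219.8, 197.6]
ee_rot: [[-0.184, 0.983, 0.0], [0.983, 0.184, 0.004], [0.004, 0.001, -1.0]]
wrist_force: [1.0, -0.5, 5.2]
opening: 0.001
gripper_force: 2.5
time_s: 21.33
tcp_pos: [511.3, -220.0, 197.2]
ee_rot: [[-0.184, 0.983, 0.001], [0.983, 0.184, 0.005], [0.005, 0.002, -1.0]]
wrist_force: [-5.7, 2.1, 24.6]
opening: -0.005
gripper_force: 11.9
```

Scaled: 40 mm / 750 = 0.0533, -35 mm / 750 = -0.0467.

```bash
echo '[[0,0,-0.004,0,0,0,0],[0,0,-0.0067,0,0,0,0],[0,0,-0.02,0,0,0,0],[0,0,-0.0333,0,0,0,0],[0,0,-0.0467,0,0,0,0],[0.04,0,-0.0267,0,0,0,0],[0.0533,0,0,0,0,0,0],[0.0533,0,0,0,0,0,0],[0.0533,0,0,0,0,0,0],[0.0533,0,0,0,0,0,0],[0,0,0,0,0,0,0],[0,0,0,0,0,0,0]]' > m.json && python3 drive.py m.json
python3 - <<'E'
from h import *
np.set_printoptions(precision=2,suppress=True)
T=V("top");S=V("scene")
ot,h=T.blob((4,130,60),(17,255,255),(283,175,335,240)); os,hs=S.blob((4,130,60),(17,255,255),(255,200,310,260)); print(ot,os,tri(T,ot,S,os))
print(cv2.minAreaRect(np.array([T.plane(k[0],70)[:2] for k in h],np.float32)))
cv2.imwrite("pics/end.png",np.hstack([cv2.resize(v.im[130:290,150:350,::-1],(400,320)) for v in (T,S)]))
E
```

```text
time_s: 22.33
tcp_pos: [475.5, -29.9, 299.3]
ee_rot: [[-0.191, 0.982, -0.001], [0.981, 0.191, 0.006], [0.006, -0.0, -1.0]]
wrist_force: [0.4, -1.7, 0.9]
opening: 0.0
gripper_force: 0.0
[302.46 202.18] [269.34 216.45] (array([ 524.23, -285.15,   68.72]), np.float64(1.5004929192521366))
((524.7113647460938, -285.3263854980469), (51.26949691772461, 21.97981071472168), 10.186229705810547)
```

View pics/end.png

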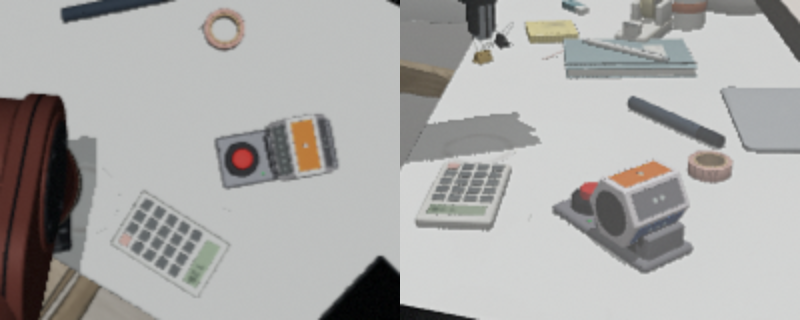

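The timer is seated with orange up (top 305,145) and hasn't moved. The button is back up, the bystanders are in place and the arm is clear.

```bash
python3 -c "
from station import ctrl
print(ctrl.sign_off())"
```

```text
the job is handed in; nothing more can be done
None
```

The job is handed in at about 22 s of the 67 s: the timer was set down in the cradle with its orange flat up, within about 1 mm of centre by camera, then the button was pressed to its stop and sprang back; the calculator, marker and tape look unmoved.

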